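# Turn the pier cap and point out the flaw ringed in red

## Robot

A 7-joint arm with a two-finger parallel gripper is mounted at the origin on a cart in front of the work surface, level with it; the furniture and walls round the work are solid. World frame = base frame: x ahead of the robot, y to its left, z up, the work surface at z = 0. Lengths are in m, angles in degrees, forces in N, time in s.
With the tool pointing down it reaches from about 0.4 to 0.875 m from the base axis. Payload 4.4 kg.
Tool frame: the origin (TCP) lies at the very end of the fingers, on their centre line; the grasp point (between the pads) lies 19 mm behind it; x points along the fingers, y is the direction in which the jaws open and shut, and the axes are right-handed (so a half turn about x gives the same grasp; the last joint's range is limited). The gripper opens to 85 mm and grips with 20 to 120 N. Pads are 22 mm wide; open, the fingers measure 114 mm over their backs; the gripper's body (76 mm by 85 mm) begins 54 mm behind the grasp point. The pads swing forward as they close: fully open they stand 13 mm farther back than shut.
Start: joints at [-79.744, 36.005, 2.206, 86.941, -1.547, 57.084, -1.146], TCP at [0.158, 0.631, 0.231] pointing down, gripper open.
Joint ranges: [-175.42, 175.42], [-21.48, 121.26], [-71.46, 75.88], [10.55, 141.38], [-63.04, 243.04], [13.31, 113.54], [-168.57, 168.57]. Speed limits (degrees/s): [147.25, 147.25, 180, 180, 180, 180, 180].

## Interface

Orientations are given as [roll, pitch, yaw] about the fixed x, y, z axes, in that order (R = Rz(yaw) Ry(pitch) Rx(roll)).
In Python, from cell import env gives the robot as it stands. The module is installed in compiled form; this text tells all that it offers.
- The arm moves only by the tool apply_moves, never from a script. Its argument "steps" is a list of rows, each an object of numbers: "dx", "dy", "dz": the shift along the tool's x, y, z in cm; "rx", "ry", "rz": the turn, a rotation vector about the tool's x, y, z in rad. In form: [{"dx": .., "dy": .., "dz": .., "rx": .., "ry": .., "rz": ..}, ...]. A call has 1 to 12 rows; each row is the pose to reach, as a shift and turn from the pose commanded when the call began, along the tool's axes at that moment; what a row does not reach only later rows make up. A row lasts 1/8 s, in which the tool goes at most 62.5 mm and 10.7 degrees, less where a joint would pass 70% of its speed; a pose out of reach is approached as far as the arm can. A call with a gripper value outside its range is refused whole. "gripper" is the finger opening in cm, from 0 to 8.54, set as the call begins (left out, the last holds). The fingers move at their own pace and stop on an object; "force" is the grip in N (left out, the last holds). Time passes only in rows, so rows that repeat a pose let the fingers close. It gives the time, the measured TCP pose, the force and the opening at its end, in the units of the state.
- env.get_obs(): the state, without advancing time (a new reading comes with each control period).
- env.get_image(name): name is "scene" or "top"; returns (picture, depth): 480x640x3 uint8, red, green, blue; 480x640 float32, m along the optical axis (not along the pixel's ray), 0 where there is no reading.
- env.camera_model(name): a dict with "fx", "fy", "cx", "cy" (pixels), "dist" ([k1, k2, p1, p2, k3] as OpenCV has them; the pictures are not rectified), "pose" (4x4, takes a point from camera to world coordinates). Camera axes: x right, y down, z forward; pixel columns grow to the right and rows downward; lengths in m; the calibration is good to about 2 mm. A picture is of the moment at which its call begins. camera_model takes no time and is no camera call.
- env.hand_in(): hands the job in, once; it reports no verdict.
The state is a dict: "time": time; "joints": joint angles; "dq": joint speeds; "joint_torque": joint torques, N m; "ee_pos": TCP position; "orientation": TCP orientation; "force": force on the tool from outside, world axes, zero at the start; "moment": the same for the moment, N m; "gripper_width": finger opening in m.
Only numpy, scipy, OpenCV 4.12 (cv2) and the standard library are available. Lean on these libraries where they do the work, as an engineer would, in place of code of your own. Each camera call takes 0.05 s, during which the arm holds its last target.

## Task

The mason at the front of the bench (the robot's side) wants to be shown the flaw ringed in red on the stone pier cap. With your fingertips, gently push the turntable round by its pegs until the red-ringed face looks squarely at the front of the bench; then point at the red ring, holding the fingertips a finger's breadth or so off it, keep still there for at least two seconds, and finish while still pointing. Pinch and lift nothing, never touch the stone itself, and leave the other things on the bench as they are.

Things in the scene. Friction and masses are not known exactly. Their poses are not given: they have to be found in the camera images.
- cap: Pale, off-white limestone pier cap that stands loose at the centre of the plywood board on the turntable: a square plinth 84x84 mm and 22 mm tall, then four faces that slope inward and up at 54 degrees to a flat top 22 mm square, 60 mm above its underside. Origin at the centre of its underside, z up, 60 mm above the bench. Its sides look along its x and y axes; the face with the red ring looks along its -x, the face with the blue ring along its +y. It turns with the board.
- red_ring (a point): Centre of the red crayon ring (about 23 mm across) drawn round a small dark flaw on a sloping face of the cap. The point lies on the face, 26 mm from the cap's middle axis toward its -x and 40 mm above its underside.
- blue_ring (a point): Centre of the blue crayon ring (about 23 mm across) on the neighbouring sloping face, 26 mm from the middle axis toward the cap's +y, 40 mm above its underside: a flaw that is not asked about.
- banker: Sculptor's turntable screwed to the bench: wooden disc 172 mm across on a steel foot. Origin on the turning axis at the bench top; its x axis points straight away from the robot's side of the bench, z up. On the disc is screwed a round plywood board 220 mm across and 15 mm thick, its top 60 mm above the bench.
- banker_disc (a joint): Angle of the disc and board about the vertical axis, rad, growing counter-clockwise seen from above; it turns without stops, either way. It turns lightly (about 0.05 N m) and stays about where it is left, coasting a few hundredths of a rad after a slow push.
- peg_0 (a point): Top centre of round turning peg 1 of 4: wooden pegs 16 mm in diameter, standing 45 mm out of the board at 95 mm from the axis, a quarter turn apart, fixed in the board. Pushed sideways they turn the table.
- peg_1 (a point): Top centre of round turning peg 2 of 4: wooden pegs 16 mm in diameter, standing 45 mm out of the board at 95 mm from the axis, a quarter turn apart, fixed in the board. Pushed sideways they turn the table.
- peg_2 (a point): Top centre of round turning peg 3 of 4: wooden pegs 16 mm in diameter, standing 45 mm out of the board at 95 mm from the axis, a quarter turn apart, fixed in the board. Pushed sideways they turn the table.
- peg_3 (a point): Top centre of round turning peg 4 of 4: wooden pegs 16 mm in diameter, standing 45 mm out of the board at 95 mm from the axis, a quarter turn apart, fixed in the board. Pushed sideways they turn the table.
- folding_rule: Bystander: yellow folding rule, closed, 17x163x14 mm; origin at the centre of its underside.
- rubber: Bystander: white drawing rubber, 23x42x13 mm; origin at the centre of its underside.
- steel_wedge: Bystander: grey steel wedge, 22x70x16 mm; origin at the centre of its underside.
- wood_hand_clamp: Bystander: little dark wooden hand clamp, 26x109x46 mm; origin at the centre of its underside. Fixed things near it, right of the work: an arm lamp up to 390 mm above the bench (x 0.2 to 0.85, y about -0.2), and hoses hanging from above (x 0.14 to 0.44, y -0.41); an arm that starts on the right passes over the lamp and beyond x = 0.45 round the hoses.
- brick_rub: Bystander: red-brown rubbing stone, 48x75x30 mm; origin at the centre of its underside.
- try_square: Bystander: try square with a wooden stock and steel blade, 168x100x16 mm; origin at the centre of its underside.
There are look-alikes about, which are no part of the job. There is more than one size of the cap; the one meant has the size given above.

How it is judged (in metres and radians):
On the way, in this order (a step that is already met when the one before it is completed fails the run):
1. the face with the red ring looks at the front of the bench (within 15 degrees) and the turntable has come to rest (angle between the x axis of cap and the x axis of banker, either way round below 0.26 rad and x of red_ring in the frame of banker below -0.015 m and velocity of joint banker_disc between -0.15 and 0.15 rad/s), for 0.3 s.
2. the fingertips point at the red ring from close by, touching nothing, and dwell there (all of step 1 and distance between the grasp point and red_ring below 0.05 m and y of the grasp point in the frame of cap between -0.02 and 0.02 m and contact force between the fingers and anything else below 0.1 N), for 1.5 s.
At the end, for the whole second after the job is handed in: Turntable at rest, red-ringed face toward the bench's front within 15 degrees, cap upright and within 10 mm of the axis; the point between the finger pads (about 19 mm behind the tips) within 50 mm of the ring's centre and 20 mm to either side of it, touching nothing (all of step 2 and horizontal distance between cap and banker below 0.01 m and height (world z) of cap below 0.065 m and angle between cap's own z axis and vertical below 0.05 rad and linear speed of cap below 0.02 m/s).
It fails at once if the robot touches the stone cap (contact force between any of the fingers, the arm and cap above 0.3 N).
It fails at once if the cap is lifted, tipped or pushed off the centre of the board (height (world z) of cap above 0.068 m or angle between cap's own z axis and vertical above 0.15 rad or horizontal distance between cap and banker above 0.015 m).
It fails at once if a peg is pinched or the turntable forced, with more than 25 N (contact force between the fingers and banker above 25 N).
It fails at once if another thing on the bench is moved by more than 15 mm (distance of any of folding_rule, rubber, steel_wedge, wood_hand_clamp, brick_rub, try_square from where it was at the start of the episode above 0.015 m).
It also fails if it takes over 64 s, if anything falls off the work surface, if the arm or the gripper's body presses on something with over 40 N, if the wrist force passes 120 N, or if a joint passes its speed limit or range.

## Working session

There is one attempt and no reset: what is moved stays moved. The work goes in short steps, Python scripts to look and compute and a tool call to move; the robot and the scene stay as the last step left them, time stands still between calls to the robot, and variables do not carry over. Pictures are saved under pics/ and viewed, and the job is handed in when it is done.

Besides the shell and the picture viewer there is one more tool, called after "Call:" by a JSON object that holds its "api" and its "payload", one argument or row to a line. apply_moves: Moves the arm, as the interface text tells. Its arguments: {"type":"object","properties":{"steps":{"type":"array"},"gripper":{"type":"number"},"force":{"type":"number"}},"required":["steps"]}

```bash
mkdir -p pics; ls; cat > h.py <<'E'
import numpy as np, cv2
from cell import env
def snap(n,tag):
    im,d=env.get_image(n); cv2.imwrite(f'pics/{tag}.png',im[:,:,::-1]); np.save(f'pics/{tag}.npy',d); return im,d
def world(n,u,v,z):
    m=env.camera_model(n);K=np.array([[m['fx'],0,m['cx']],[0,m['fy'],m['cy']],[0,0,1]])
    p=cv2.undistortPoints(np.array([[[u,v]]],float),K,np.array(m['dist']))[0,0]; return np.array(m['pose'])@np.array([p[0]*z,p[1]*z,z,1])
def plane(n,u,v,h):
    a=world(n,u,v,1.)[:3];o=np.array(env.camera_model(n)['pose'])[:3,3]
    return o+(a-o)*(h-o[2])/(a[2]-o[2])
E
python3 - <<'E'
from h import *
o=env.get_obs();print(o)
for n in('scene','top'): snap(n,n+'0'); print(env.camera_model(n))
E
```

```text
pics
{'time': 0.0, 'joints': array([-79.74510247,  36.05913372,   2.2025117 ,  86.99877083,
        -1.5485236 ,  57.08437196,  -1.14605778]), 'dq': array([ 0.0236179 , -0.06678353, -0.04386182, -0.02278442, -0.01945049,
        0.02799618,  0.00438908]), 'joint_torque': array([-1.20550005e-03, -5.63406873e+01,  1.22629579e+00, -1.93439054e+01,
        1.11496914e-02,  1.06156166e-02,  1.52511443e-06]), 'ee_pos': array([0.15733002, 0.62999554, 0.23037115]), 'orientation': array([ -89.87426353,   89.88738739, -103.90022288]), 'force': array([-0.65401064, -0.10071011,  0.31750823]), 'moment': array([ 0.00871333,  0.03303813, -0.04640741]), 'gripper_width': 0.08522122400327158}
{'fx': 593.3367580590726, 'fy': 593.3367580590726, 'cx': 313.70626721519244, 'cy': 239.98135951709, 'dist': array([-0.01218635,  0.        ,  0.        ,  0.        ,  0.        ]), 'pose': array([[ 0.93763739, -0.23865334,  0.25274631,  0.23183605],
       [-0.34734797, -0.67172411,  0.65432111, -0.65927977],
       [ 0.01361987, -0.70130686, -0.7127294 ,  1.12990699],
       [ 0.        ,  0.        ,  0.        ,  1.        ]])}
{'fx': 550.575744499343, 'fy': 550.575744499343, 'cx': 319.1589510796561, 'cy': 247.0610223886959, 'dist': array([-0.10952216,  0.        ,  0.        ,  0.        ,  0.        ]), 'pose': array([[ 0.02454904, -0.9923304 ,  0.12115166,  0.40734574],
       [-0.99958593, -0.02254572,  0.017879  ,  0.2718325 ],
       [-0.01501042, -0.1215404 , -0.99247298,  1.39989289],
       [ 0.        ,  0.        ,  0.        ,  1.        ]])}
```

View pics/scene0.png

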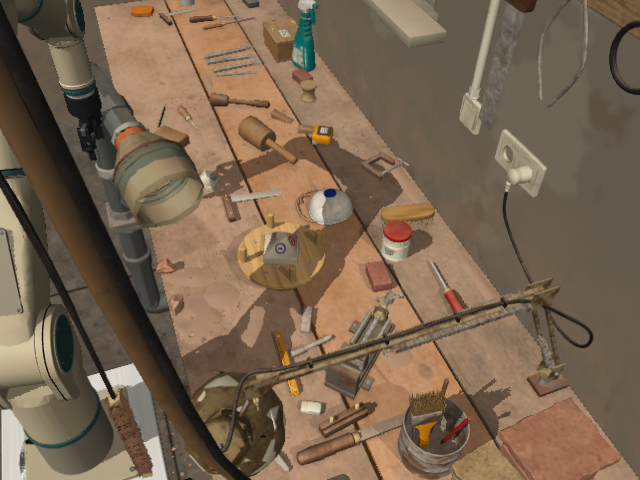

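View pics/top0.png

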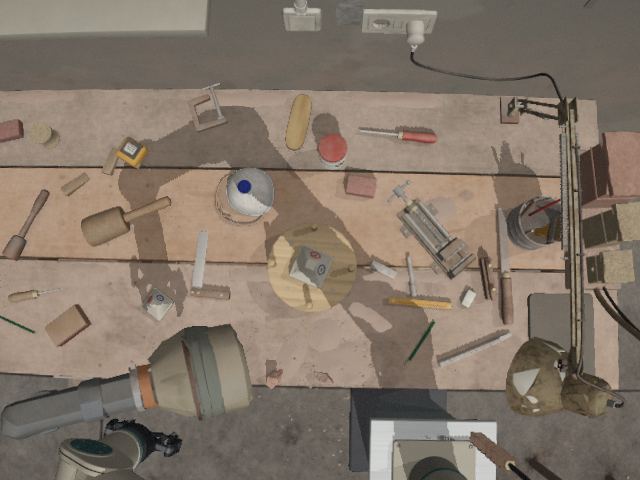

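```bash
python3 - <<'E'
import cv2,numpy as np
a=cv2.imread('pics/top0.png')[215:320,260:365];b=cv2.imread('pics/scene0.png')[205:295,230:335]
a=cv2.resize(a,(400,400),interpolation=2);b=cv2.resize(b,(400,400),interpolation=2)
cv2.imwrite('pics/c0.png',np.hstack([a,b]))
E
```

```text
(no output)
```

View pics/c0.png

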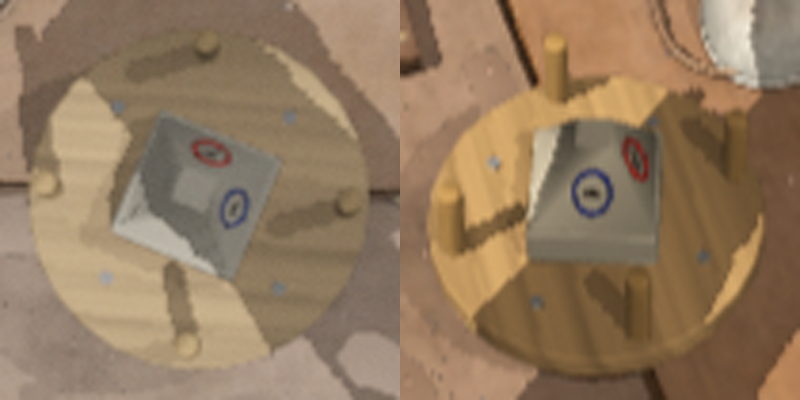

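```bash
python3 - <<'E'
from h import *
s=105/400
g=lambda u,v,h:plane('top',260+u*s,215+v*s,h)
P=np.array([g(u,v,.105) for u,v in[(207,44),(346,202),(188,345),(46,182)]])
c=P.mean(0);print(P,c);d=P-c;print(np.hypot(d[:,0],d[:,1]),np.degrees(np.arctan2(d[:,1],d[:,0])))
C=np.array([g(u,v,.082) for u,v in[(160,112),(281,158),(235,278)]]);print(C,np.degrees(np.arctan2(*(C[1]-C[0])[1::-1])),np.degrees(np.arctan2(*(C[2]-C[1])[1::-1])),(C[0]+C[2])/2)
r=g(211,152,.1);b=g(234,208,.1)
for x in(r,b):
  e=x-c;print(x,np.hypot(*e[:2]),np.degrees(np.arctan2(e[1],e[0])))
t=np.load('pics/top0.npy');print(world('top',311,266,t[266,311]),world('top',314,226,t[226,314]),world('top',157,302,t[302,157]))
for n,u,v in[('lamp',540,380),('light',200,370),('rubberside',380,268),('chisel',410,275),('stonehead',245,190),('light2',230,340),('vise',430,225),('light3',245,375)]: print(n,world('top',u,v,t[v,u]))
E
```

```text
[[0.6143458  0.30784721 0.105     ]
 [0.51732466 0.21928182 0.105     ]
 [0.42684897 0.31474692 0.105     ]
 [0.52542698 0.40565365 0.105     ]] [0.5209866 0.3118824 0.105    ]
[0.09344636 0.09267296 0.0941812  0.09387633] [ -2.47490764 -92.26461635 178.25708337  87.2888806 ]
[[0.57375182 0.3371596  0.082     ]
 [0.54620668 0.25988133 0.082     ]
 [0.46981838 0.28710797 0.082     ]] -109.61815093711381 160.3827017356591 [0.5217851  0.31213379 0.082     ]
[0.54706944 0.30374511 0.1       ] 0.027322700669719188 -17.326816428074086
[0.51240723 0.28856611 0.1       ] 0.024844616116195428 -110.20140286101793
[0.51845088 0.31276023 0.12220775 1.        ] [0.61605805 0.30875662 0.10248682 1.        ] [0.42602082 0.69758672 0.04029716 1.        ]
lamp [ 0.2844143  -0.15637045  0.29595751  1.        ]
light [0.28913238 0.52469508 0.289423   1.        ]
rubberside [0.52677183 0.14195581 0.01410165 1.        ]
chisel [0.51079308 0.06583848 0.0133508  1.        ]
stonehead [0.71030544 0.48470748 0.05949826 1.        ]
light2 [0.34896618 0.4728455  0.25151633 1.        ]
vise [0.63983965 0.01508257 0.0130105  1.        ]
light3 [0.27982693 0.43682196 0.26651206 1.        ]
```

```bash
cat >> h.py <<'E'
def cloud(n,d):
    m=env.camera_model(n);K=np.array([[m['fx'],0,m['cx']],[0,m['fy'],m['cy']],[0,0,1]])
    v,u=np.mgrid[:480,:640]; p=cv2.undistortPoints(np.stack([u,v],-1).reshape(-1,1,2).astype(float),K,np.array(m['dist']))[:,0]
    z=d.reshape(-1);q=np.c_[p[:,0]*z,p[:,1]*z,z,np.ones(len(z))]@np.array(m['pose']).T
    q=q[:,:3]; q[z==0]=np.nan; return q
E
python3 - <<'E'
from h import *
q=np.vstack([cloud(n,np.load(f'pics/{n}0.npy')) for n in('top','scene')])
q=q[np.isfinite(q[:,0])]
# height map: max z per 4cm cell, and min z above .1
print('rows x, cols y; max z / min z>.13 in cm')
ys=np.arange(.0,1.05,.05)
print('y    ',*['%7.0f'%(y*100) for y in ys])
for x in np.arange(-.1,.8,.05):
    r=[]
    for y in ys:
        k=(abs(q[:,0]-x)<.025)&(abs(q[:,1]-y)<.025)&(q[:,2]>.12)
        r.append('%3.0f/%3.0f'%(q[k,2].max()*100,q[k,2].min()*100) if k.sum()>2 else '   .   ')
    print('%5.0f'%(x*100),*r)
E
```

```text
rows x, cols y; max z / min z>.13 in cm
y           0       5      10      15      20      25      30      35      40      45      50      55      60      65      70      75      80      85      90      95     100
  -10    .       .       .       .       .       .       .       .       .       .       .       .       .       .       .       .       .       .       .       .       .   
   -5  14/ 13    .       .       .       .       .       .       .       .       .       .       .       .       .       .       .       .       .       .       .       .   
    0  48/ 38  52/ 47    .       .       .       .       .       .       .       .       .       .       .       .       .       .       .       .       .       .       .   
    5  47/ 12  53/ 12  60/ 39  63/ 47  55/ 53    .       .       .       .       .       .       .       .       .       .       .       .       .       .       .       .   
   10    .       .     57/ 49  57/ 48    .     76/ 74  76/ 71  74/ 70  70/ 67  67/ 64  64/ 60  60/ 57  58/ 36  46/ 36    .       .       .       .     18/ 16    .       .   
   15    .      
[... 1542 characters left out ...]
   .   
   60    .       .       .       .       .       .       .       .       .       .       .       .       .       .       .       .       .       .       .       .       .   
   65    .       .       .       .       .       .       .       .       .       .       .       .       .       .       .       .       .       .       .       .       .   
   70    .       .       .       .       .       .       .       .       .       .       .       .       .       .       .       .       .       .       .       .       .   
   75    .       .       .       .       .       .       .       .       .       .       .       .       .       .       .       .       .       .       .       .       .
```

```bash
cat >> h.py <<'E'
from scipy.spatial.transform import Rotation as Rn
def R(): return Rn.from_euler('xyz',env.get_obs()['orientation'],degrees=True).as_matrix()
def to(pts):  # world targets -> tool shifts in cm
    o=env.get_obs(); return np.round((np.array(pts)-o['ee_pos'])@R()*100,2)
E
python3 - <<'E'
from h import *
print(R().round(3)); print(to([[.157,.63,.42],[.60,.36,.42],[.60,.36,.2]]))
E
```

```text
[[-0.     0.242  0.97 ]
 [-0.002  0.97  -0.242]
 [-1.    -0.002  0.   ]]
[[-1.895e+01 -5.000e-02 -3.000e-02]
 [-1.893e+01 -1.551e+01  4.949e+01]
 [ 3.070e+00 -1.547e+01  4.949e+01]]
```

Call:
{"api": "apply_moves", "payload": {
  "steps": [
    {"dx":-4},
    {"dx":-9},
    {"dx":-14},
    {"dx":-19},
    {"dx":-19}
  ],
  "gripper": 0,
  "force": 20
}}

```text
$.steps[0]: bad value
```

Call:
{"api": "apply_moves", "payload": {
  "steps": [
    {"dx":-4,"dy":0,"dz":0,"rx":0,"ry":0,"rz":0},
    {"dx":-9,"dy":0,"dz":0,"rx":0,"ry":0,"rz":0},
    {"dx":-14,"dy":0,"dz":0,"rx":0,"ry":0,"rz":0},
    {"dx":-19,"dy":0,"dz":0,"rx":0,"ry":0,"rz":0},
    {"dx":-19,"dy":0,"dz":0,"rx":0,"ry":0,"rz":0}
  ],
  "gripper": 0,
  "force": 20
}}

```text
time: 0.72
ee_pos: [0.158, 0.6323, 0.4257]
orientation: [91.8, 89.5, 77.7]
force: [0.9, 0.9, -0.4]
gripper_width: -0.0001
```

Call:
{"api": "apply_moves", "payload": {
  "steps": [
    {"dx":0,"dy":-1,"dz":3,"rx":0,"ry":0,"rz":0},
    {"dx":0,"dy":-2.5,"dz":8,"rx":0,"ry":0,"rz":0},
    {"dx":0,"dy":-4,"dz":13,"rx":0,"ry":0,"rz":0},
    {"dx":0,"dy":-6,"dz":18,"rx":0,"ry":0,"rz":0},
    {"dx":0,"dy":-7.5,"dz":23,"rx":0,"ry":0,"rz":0},
    {"dx":0,"dy":-9,"dz":28,"rx":0,"ry":0,"rz":0},
    {"dx":0,"dy":-10.5,"dz":33,"rx":0,"ry":0,"rz":0},
    {"dx":0,"dy":-12,"dz":38,"rx":0,"ry":0,"rz":0},
    {"dx":0,"dy":-13.5,"dz":43,"rx":0,"ry":0,"rz":0},
    {"dx":0,"dy":-15,"dz":47,"rx":0,"ry":0,"rz":0},
    {"dx":0,"dy":-15.5,"dz":49.5,"rx":0,"ry":0,"rz":0},
    {"dx":0,"dy":-15.5,"dz":49.5,"rx":0,"ry":0,"rz":0}
  ]
}}

```text
time: 2.22
ee_pos: [0.6016, 0.3579, 0.4188]
orientation: [-112.6, 89.8, -126.9]
force: [-0.6, 0.2, -0.3]
gripper_width: 0.0001
```

```bash
python3 - <<'E'
from h import *
o=env.get_obs();print(o['ee_pos'],o['orientation'],o['joints'].round(1));print(R().round(3))
import math
c=np.array([.521,.312])
pt=lambda a,r,z:[c[0]+r*math.cos(math.radians(a)),c[1]+r*math.sin(math.radians(a)),z]
print(to([pt(32,.1,.42),pt(32,.1,.078)]),pt(32,.1,.078))
for n in('scene','top'):snap(n,n+'1')
E
```

```text
[0.60158649 0.35785363 0.41882879] [-112.58879012   89.78392089 -126.85117793] [-36.6  35.    7.6  59.3  -4.3  86.2  45.7]
[[-0.002  0.246  0.969]
 [-0.003  0.969 -0.246]
 [-1.    -0.003 -0.001]]
[[-0.12  0.8   0.23]
 [34.08  0.91  0.28]] [np.float64(0.6058048096156426), np.float64(0.3649919264233205), 0.078]
```

View pics/scene1.png

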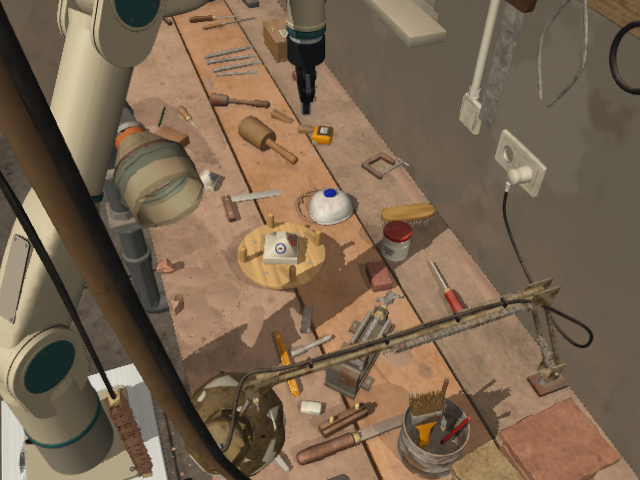

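View pics/top1.png

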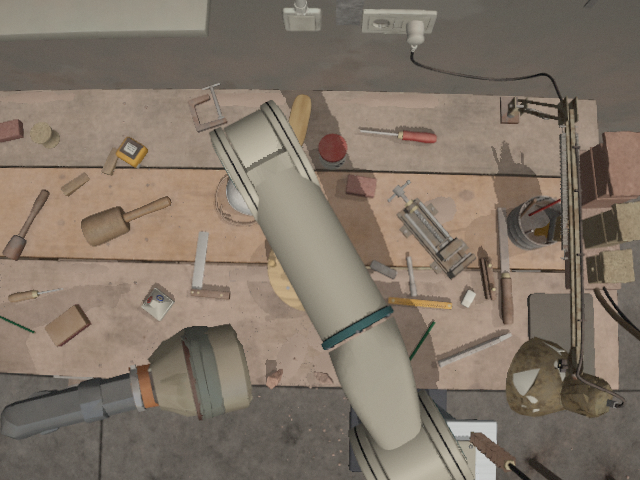

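Call:
{"api": "apply_moves", "payload": {
  "steps": [
    {"dx":4,"dy":0.9,"dz":0.3,"rx":0,"ry":0,"rz":0},
    {"dx":9,"dy":0.9,"dz":0.3,"rx":0,"ry":0,"rz":0},
    {"dx":14,"dy":0.9,"dz":0.3,"rx":0,"ry":0,"rz":0},
    {"dx":19,"dy":0.9,"dz":0.3,"rx":0,"ry":0,"rz":0},
    {"dx":23,"dy":0.9,"dz":0.3,"rx":0,"ry":0,"rz":0},
    {"dx":26,"dy":0.9,"dz":0.3,"rx":0,"ry":0,"rz":0},
    {"dx":27,"dy":0.9,"dz":0.3,"rx":0,"ry":0,"rz":0},
    {"dx":27,"dy":0.9,"dz":0.3,"rx":0,"ry":0,"rz":0}
  ]
}}

```text
time: 3.32
ee_pos: [0.6044, 0.3693, 0.1514]
orientation: [171.3, 90.0, 157.4]
force: [-0.2, 0.0, -0.6]
gripper_width: -0.0002
```

```bash
cat >> h.py <<'E'
import math
c=np.array([.521,.312])
pt=lambda a,r,z:[c[0]+r*math.cos(math.radians(a)),c[1]+r*math.sin(math.radians(a)),z]
def crop(tag,n='scene',b=(180,310,210,360)):
    im,d=snap(n,tag); k=im[b[0]:b[1],b[2]:b[3],::-1]; cv2.imwrite(f'pics/{tag}c.png',cv2.resize(k,None,fx=5,fy=4.6,interpolation=cv2.INTER_CUBIC)); return im,d
E
python3 - <<'E'
from h import *
crop('s2')
o=env.get_obs();print(o['ee_pos'],o['orientation']);print(R().round(3))
print(to([pt(32,.1,.078)]))
E
```

```text
[0.60531586 0.36933099 0.15247068] [59.47058604 89.9037206  45.49592839]
[[ 0.001  0.241  0.97 ]
 [ 0.001  0.97  -0.241]
 [-1.     0.001  0.001]]
[[ 7.45 -0.42  0.15]]
```

View pics/s2c.png

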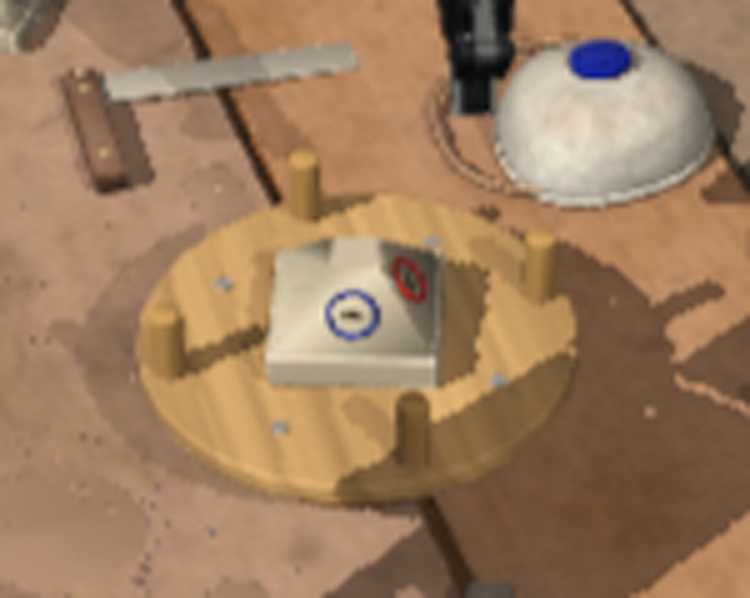

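Call:
{"api": "apply_moves", "payload": {
  "steps": [
    {"dx":2.5,"dy":-0.4,"dz":0.1,"rx":0,"ry":0,"rz":0},
    {"dx":5,"dy":-0.4,"dz":0.1,"rx":0,"ry":0,"rz":0},
    {"dx":7.4,"dy":-0.4,"dz":0.1,"rx":0,"ry":0,"rz":0},
    {"dx":7.4,"dy":-0.4,"dz":0.1,"rx":0,"ry":0,"rz":0}
  ]
}}

```text
time: 3.88
ee_pos: [0.6047, 0.3642, 0.0771]
orientation: [-145.8, 89.9, -159.8]
force: [-0.2, -0.5, -0.1]
gripper_width: -0.0002
```

```bash
python3 - <<'E'
from h import *
o=env.get_obs();print(o['ee_pos'],o['force'],o['orientation']);print(R().round(3))
for a,s in zip([28,25,22,19,16,13,10,7,4,0,-4,-8],to([pt(a,.1,.078) for a in [28,25,22,19,16,13,10,7,4,0,-4,-8]])): print(a,s)
E
```

```text
[0.60470537 0.36417743 0.07710788] [-0.22603493 -0.54108459 -0.07789819] [-145.76514378   89.92214387 -159.78038692]
[[-0.001  0.242  0.97 ]
 [-0.     0.97  -0.242]
 [-1.    -0.001 -0.001]]
28 [-0.09 -0.4   0.57]
25 [-0.09 -0.79  0.91]
22 [-0.09 -1.21  1.23]
19 [-0.09 -1.64  1.53]
16 [-0.09 -2.09  1.8 ]
13 [-0.09 -2.55  2.05]
10 [-0.09 -3.02  2.28]
7 [-0.09 -3.5   2.48]
4 [-0.09 -4.    2.65]
0 [-0.09 -4.67  2.84]
-4 [-0.09 -5.35  2.99]
-8 [-0.09 -6.04  3.09]
```

Call:
{"api": "apply_moves", "payload": {
  "steps": [
    {"dx":0,"dy":-0.4,"dz":0.6,"rx":0,"ry":0,"rz":0},
    {"dx":0,"dy":-0.8,"dz":0.9,"rx":0,"ry":0,"rz":0},
    {"dx":0,"dy":-1.2,"dz":1.2,"rx":0,"ry":0,"rz":0},
    {"dx":0,"dy":-1.6,"dz":1.5,"rx":0,"ry":0,"rz":0},
    {"dx":0,"dy":-2.1,"dz":1.8,"rx":0,"ry":0,"rz":0},
    {"dx":0,"dy":-2.5,"dz":2.0,"rx":0,"ry":0,"rz":0},
    {"dx":0,"dy":-3.0,"dz":2.3,"rx":0,"ry":0,"rz":0},
    {"dx":0,"dy":-3.5,"dz":2.5,"rx":0,"ry":0,"rz":0},
    {"dx":0,"dy":-4.0,"dz":2.6,"rx":0,"ry":0,"rz":0},
    {"dx":0,"dy":-4.6,"dz":2.8,"rx":0,"ry":0,"rz":0},
    {"dx":0,"dy":-5.3,"dz":3.0,"rx":0,"ry":0,"rz":0},
    {"dx":0,"dy":-6.0,"dz":3.1,"rx":0,"ry":0,"rz":0}
  ]
}}

```text
time: 5.38
ee_pos: [0.6208, 0.2978, 0.0773]
orientation: [-14.3, 90.0, -28.3]
force: [-0.8, 0.7, 0.3]
gripper_width: -0.0002
```

```bash
python3 - <<'E'
from h import *
crop('s3')
o=env.get_obs();print(o['ee_pos'],o['force'],o['orientation']);print(R().round(3))
A=[-12-5*i for i in range(12)]
for a,s in zip(A,to([pt(a,.1,.078) for a in A])): print(a,s)
E
```

```text
[0.62087621 0.29618743 0.07728008] [-0.36551344 -1.27184898  0.45278117] [ -88.17958706   89.91033593 -102.28248906]
[[-0.     0.244  0.97 ]
 [-0.002  0.97  -0.244]
 [-1.    -0.002  0.   ]]
-12 [-0.07 -0.53 -0.08]
-17 [-0.07 -1.41 -0.08]
-22 [-0.07 -2.27 -0.17]
-27 [-0.07 -3.13 -0.32]
-32 [-0.07 -3.97 -0.56]
-37 [-0.06 -4.79 -0.86]
-42 [-0.06 -5.58 -1.23]
-47 [-0.06 -6.33 -1.68]
-52 [-0.06 -7.04 -2.18]
-57 [-0.06 -7.71 -2.75]
-62 [-0.06 -8.32 -3.37]
-67 [-0.06 -8.88 -4.04]
```

View pics/s3c.png

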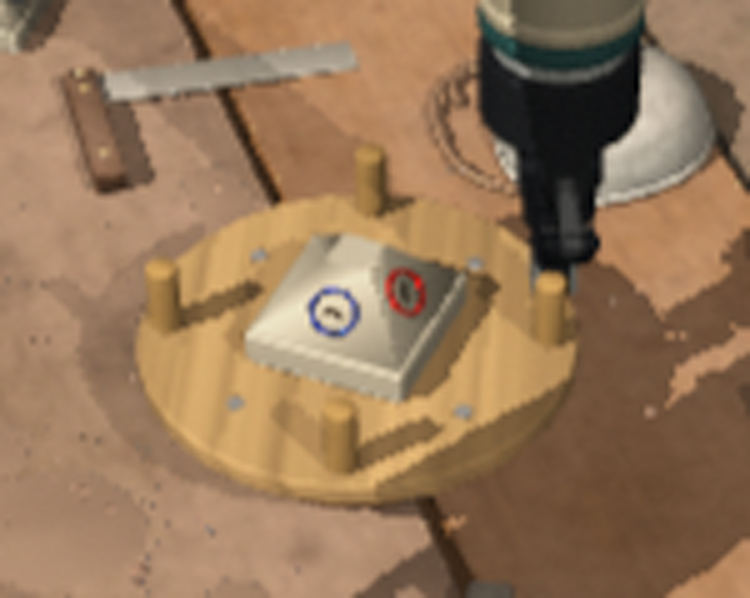

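Call:
{"api": "apply_moves", "payload": {
  "steps": [
    {"dx":0,"dy":-0.6,"dz":-0.1,"rx":0,"ry":0,"rz":0},
    {"dx":0,"dy":-1.4,"dz":-0.1,"rx":0,"ry":0,"rz":0},
    {"dx":0,"dy":-2.3,"dz":-0.2,"rx":0,"ry":0,"rz":0},
    {"dx":0,"dy":-3.1,"dz":-0.3,"rx":0,"ry":0,"rz":0},
    {"dx":0,"dy":-4.0,"dz":-0.6,"rx":0,"ry":0,"rz":0},
    {"dx":0,"dy":-4.8,"dz":-0.9,"rx":0,"ry":0,"rz":0},
    {"dx":0,"dy":-5.6,"dz":-1.2,"rx":0,"ry":0,"rz":0},
    {"dx":0,"dy":-6.3,"dz":-1.7,"rx":0,"ry":0,"rz":0},
    {"dx":0,"dy":-7.0,"dz":-2.2,"rx":0,"ry":0,"rz":0},
    {"dx":0,"dy":-7.7,"dz":-2.8,"rx":0,"ry":0,"rz":0},
    {"dx":0,"dy":-8.3,"dz":-3.4,"rx":0,"ry":0,"rz":0},
    {"dx":0,"dy":-8.9,"dz":-4.0,"rx":0,"ry":0,"rz":0}
  ]
}}

```text
time: 6.92
ee_pos: [0.5599, 0.2213, 0.0773]
orientation: [-78.4, 90.0, -92.4]
force: [0.5, 1.0, 0.1]
gripper_width: 0.0002
```

```bash
python3 - <<'E'
from h import *
crop('s4')
o=env.get_obs();print(o['ee_pos'],o['force'],o['orientation']);print(R().round(3))
A=[-72-5*i for i in range(12)]
for a,s in zip(A,to([pt(a,.1,.078) for a in A])): print(a,s)
E
```

```text
[0.55861523 0.22047459 0.07717651] [-1.88169532 -0.20860199  0.1339284 ] [-134.21408653   89.86296931 -148.25736465]
[[-0.002  0.243  0.97 ]
 [-0.001  0.97  -0.243]
 [-1.    -0.002 -0.002]]
-72 [-0.08 -0.51 -0.56]
-77 [-0.08 -0.94 -1.32]
-82 [-0.08 -1.3  -2.12]
-87 [-0.07 -1.59 -2.94]
-92 [-0.07 -1.81 -3.78]
-97 [-0.07 -1.96 -4.64]
-102 [-0.07 -2.03 -5.51]
-107 [-0.07 -2.02 -6.39]
-112 [-0.07 -1.94 -7.25]
-117 [-0.07 -1.78 -8.11]
-122 [-0.06 -1.55 -8.95]
-127 [-0.06 -1.24 -9.77]
```

View pics/s4c.png

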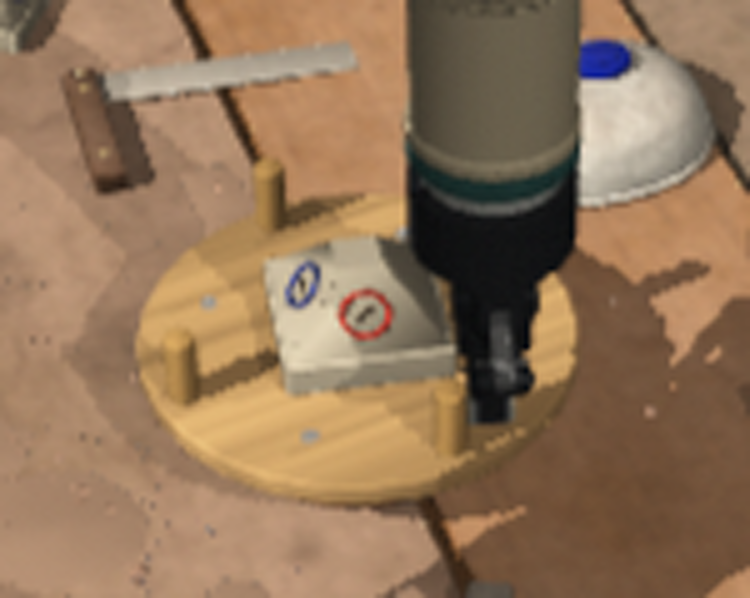

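Call:
{"api": "apply_moves", "payload": {
  "steps": [
    {"dx":0,"dy":-0.5,"dz":-0.6,"rx":0,"ry":0,"rz":0},
    {"dx":0,"dy":-0.9,"dz":-1.3,"rx":0,"ry":0,"rz":0},
    {"dx":0,"dy":-1.3,"dz":-2.1,"rx":0,"ry":0,"rz":0},
    {"dx":0,"dy":-1.6,"dz":-2.9,"rx":0,"ry":0,"rz":0},
    {"dx":0,"dy":-1.8,"dz":-3.8,"rx":0,"ry":0,"rz":0},
    {"dx":0,"dy":-2.0,"dz":-4.6,"rx":0,"ry":0,"rz":0},
    {"dx":0,"dy":-2.0,"dz":-5.5,"rx":0,"ry":0,"rz":0},
    {"dx":0,"dy":-2.0,"dz":-6.3,"rx":0,"ry":0,"rz":0},
    {"dx":0,"dy":-2.0,"dz":-7.0,"rx":0,"ry":0,"rz":0},
    {"dx":0,"dy":-1.9,"dz":-7.6,"rx":0,"ry":0,"rz":0},
    {"dx":0,"dy":-1.8,"dz":-8.1,"rx":0,"ry":0,"rz":0},
    {"dx":0,"dy":-1.7,"dz":-8.5,"rx":0,"ry":0,"rz":0}
  ]
}}

```text
time: 8.48
ee_pos: [0.4735, 0.226, 0.0773]
orientation: [-138.2, 90.0, -152.2]
force: [1.2, -0.9, -0.2]
gripper_width: -0.0
```

```bash
python3 - <<'E'
from h import *
crop('s5')
o=env.get_obs();print(o['ee_pos'],o['force'],o['orientation'],o['joints'].round(1));print(R().round(3))
e=o['ee_pos'][:2]-c;print(np.degrees(np.arctan2(e[1],e[0])))
A=[-123-3*i for i in range(12)]
for a,s in zip(A,to([pt(a,.1,.078) for a in A])): print(a,s)
E
```

```text
[0.47288189 0.22633752 0.07721098] [-0.41637777  1.11528507  0.90778767] [-166.40463303   89.94419438  179.60411389] [-31.2  39.3   3.9 114.4  -5.6  26.5  52.9]
[[-0.001  0.242  0.97 ]
 [ 0.     0.97  -0.242]
 [-1.    -0.    -0.001]]
-119.32368262288763
-123 [-0.08  0.02 -0.66]
-126 [-0.08  0.2  -1.15]
-129 [-0.08  0.41 -1.63]
-132 [-0.08  0.65 -2.1 ]
-135 [-0.08  0.9  -2.55]
-138 [-0.08  1.19 -3.  ]
-141 [-0.08  1.49 -3.42]
-144 [-0.08  1.82 -3.83]
-147 [-0.08  2.16 -4.22]
-150 [-0.08  2.53 -4.6 ]
-153 [-0.07  2.92 -4.95]
-156 [-0.07  3.32 -5.28]
```

View pics/s5c.png

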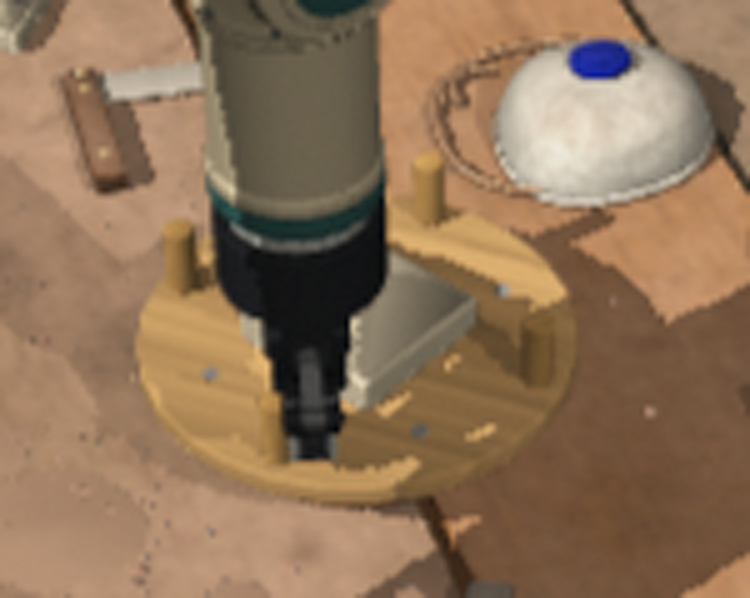

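```bash
cat >> h.py <<'E'
def pegang(l):
    P=np.array([plane('scene',210+u/5,180+v/4.6,.105)[:2] for u,v in l]);d=P-c
    print(P.round(4),np.hypot(*d.T).round(4),np.degrees(np.arctan2(d[:,1],d[:,0])).round(1))
E
python3 - <<'E'
from h import *
pegang([(428,160),(540,325),(180,230)])
pegang([(305,157),(541,240),(413,402),(165,316)])
E
```

```text
[[0.5832 0.3808]
 [0.5925 0.2448]
 [0.4503 0.3697]] [0.0927 0.0982 0.0912] [ 47.9 -43.2 140.8]
[[0.5254 0.4038]
 [0.615  0.3032]
 [0.5183 0.2145]
 [0.4263 0.3107]] [0.0919 0.0944 0.0976 0.0947] [  87.3   -5.4  -91.6 -179.2]
```

Call:
{"api": "apply_moves", "payload": {
  "steps": [
    {"dx":0,"dy":0,"dz":-0.5,"rx":0,"ry":0,"rz":0},
    {"dx":0,"dy":0.2,"dz":-1.1,"rx":0,"ry":0,"rz":0},
    {"dx":0,"dy":0.4,"dz":-1.6,"rx":0,"ry":0,"rz":0},
    {"dx":0,"dy":0.6,"dz":-2.1,"rx":0,"ry":0,"rz":0},
    {"dx":0,"dy":0.9,"dz":-2.5,"rx":0,"ry":0,"rz":0},
    {"dx":0,"dy":1.2,"dz":-3.0,"rx":0,"ry":0,"rz":0},
    {"dx":0,"dy":1.4,"dz":-3.3,"rx":0,"ry":0,"rz":0},
    {"dx":0,"dy":1.6,"dz":-3.6,"rx":0,"ry":0,"rz":0},
    {"dx":0,"dy":1.8,"dz":-3.8,"rx":0,"ry":0,"rz":0},
    {"dx":0,"dy":2.0,"dz":-4.0,"rx":0,"ry":0,"rz":0},
    {"dx":0,"dy":2.0,"dz":-4.0,"rx":0,"ry":0,"rz":0},
    {"dx":0,"dy":2.0,"dz":-4.0,"rx":0,"ry":0,"rz":0}
  ]
}}

```text
time: 10.02
ee_pos: [0.4398, 0.255, 0.0773]
orientation: [165.0, 90.0, 150.9]
force: [0.8, 0.4, 0.5]
gripper_width: 0.0001
```

```bash
python3 - <<'E'
from h import *
crop('s6')
o=env.get_obs();print(o['ee_pos'],o['force'],o['orientation'],o['joints'].round(1));print(R().round(3))
e=o['ee_pos'][:2]-c;print(np.degrees(np.arctan2(e[1],e[0])))
E
```

```text
[0.43990227 0.25499164 0.0772968 ] [ 0.04602225 -0.1244241  -0.9125796 ] [129.54580692  89.9958895  115.51491785] [-36.2  38.6   4.4 116.9  -6.6  24.8  49.2]
[[-0.     0.242  0.97 ]
 [ 0.     0.97  -0.242]
 [-1.     0.    -0.   ]]
-144.89436248799018
```

View pics/s6c.png

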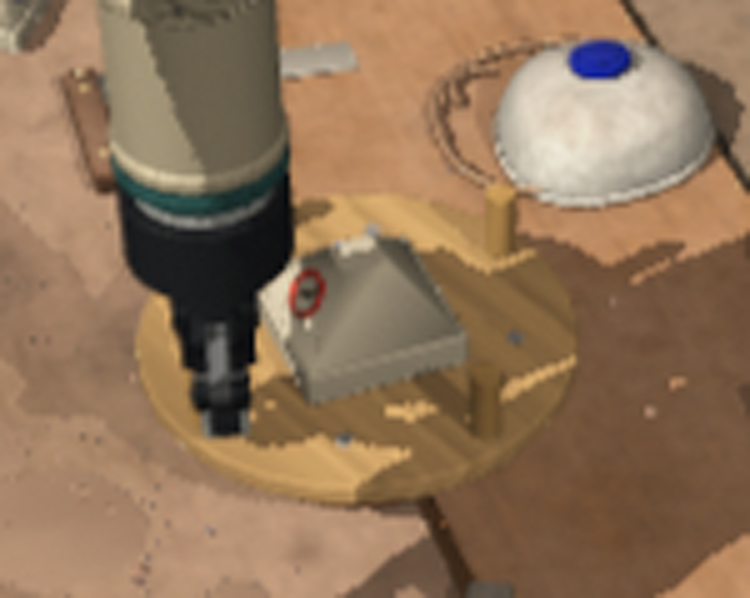

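```bash
python3 - <<'E'
from h import *
pegang([(501,192),(486,367)])
f=lambda u,v,h:plane('scene',210+u/5,180+v/4.6,h)[:2]
a=f(464,335,.082)-f(314,380,.082);print(np.degrees(np.arctan2(a[1],a[0])),np.hypot(*a))
a=f(464,357,.06)-f(318,402,.06);print(np.degrees(np.arctan2(a[1],a[0])),np.hypot(*a))
E
```

```text
[[0.6092 0.3445]
 [0.5583 0.2256]] [0.0941 0.0941] [ 20.2 -66.7]
4.541086918188926 0.07840542271048327
4.947211219441369 0.07757705369692554
```

Call:
{"api": "apply_moves", "payload": {
  "steps": [
    {"dx":0,"dy":0.2,"dz":-0.2,"rx":0,"ry":0,"rz":0},
    {"dx":0,"dy":0.35,"dz":-0.4,"rx":0,"ry":0,"rz":0},
    {"dx":0,"dy":0.4,"dz":-0.45,"rx":0,"ry":0,"rz":0},
    {"dx":0,"dy":0.4,"dz":-0.45,"rx":0,"ry":0,"rz":0},
    {"dx":-0.5,"dy":0.2,"dz":-0.3,"rx":0,"ry":0,"rz":0},
    {"dx":-1.5,"dy":0,"dz":-0.2,"rx":0,"ry":0,"rz":0},
    {"dx":-3,"dy":0,"dz":-0.2,"rx":0,"ry":0,"rz":0},
    {"dx":-5,"dy":0,"dz":-0.2,"rx":0,"ry":0,"rz":0},
    {"dx":-7,"dy":0,"dz":-0.2,"rx":0,"ry":0,"rz":0},
    {"dx":-9,"dy":0,"dz":-0.2,"rx":0,"ry":0,"rz":0},
    {"dx":-9,"dy":0,"dz":-0.2,"rx":0,"ry":0,"rz":0}
  ]
}}

```text
time: 11.45
ee_pos: [0.4391, 0.2562, 0.1695]
orientation: [49.1, 89.7, 35.0]
force: [0.2, -1.0, -0.6]
gripper_width: 0.0
```

```bash
python3 - <<'E'
from h import *
crop('s7')
o=env.get_obs();print(o['ee_pos'],o['force'],o['orientation'],o['joints'].round(1));print(R().round(3))
E
```

```text
[0.43836902 0.25581166 0.16838619] [-0.38752646  0.63158383 -0.36664262] [51.17627212 89.86945051 37.14901957] [-37.9  29.7   6.5 113.5  -5.3  37.   47.9]
[[ 0.002  0.242  0.97 ]
 [ 0.001  0.97  -0.242]
 [-1.     0.002  0.001]]
```

View pics/s7c.png

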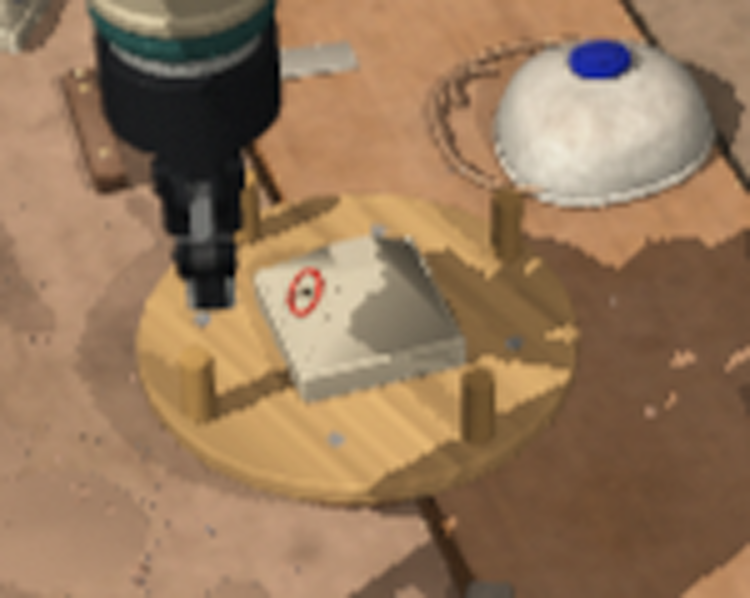

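```bash
python3 - <<'E'
from h import *
pegang([(507,195),(479,376),(196,357)])
f=lambda u,v,h:plane('scene',210+u/5,180+v/4.6,h)[:2]
a=f(464,340,.082)-f(301,378,.082);print(np.degrees(np.arctan2(a[1],a[0])),np.hypot(*a))
print('ring',f(306,293,.1))
print(to([[.473,.312,.16],[.473,.312,.116],[.475,.312,.116]]))
E
```

```text
[[0.6113 0.3413]
 [0.5531 0.2209]
 [0.4322 0.2779]] [0.0949 0.0966 0.0951] [  18.   -70.6 -159. ]
-0.42962582268139965 0.08236634374079907
ring [0.49584188 0.30882032]
[[0.85 6.29 2.  ]
 [5.25 6.28 1.99]
 [5.25 6.33 2.18]]
```

Call:
{"api": "apply_moves", "payload": {
  "steps": [
    {"dx":0,"dy":2,"dz":0.5,"rx":0,"ry":0,"rz":0},
    {"dx":0,"dy":4.5,"dz":1,"rx":0,"ry":-0.08,"rz":0},
    {"dx":0.5,"dy":6.3,"dz":1.5,"rx":0,"ry":-0.17,"rz":0},
    {"dx":1,"dy":6.3,"dz":1.8,"rx":0,"ry":-0.25,"rz":0},
    {"dx":2,"dy":6.3,"dz":2.0,"rx":0,"ry":-0.25,"rz":0},
    {"dx":3,"dy":6.3,"dz":2.1,"rx":0,"ry":-0.25,"rz":0},
    {"dx":3.8,"dy":6.3,"dz":2.2,"rx":0,"ry":-0.25,"rz":0},
    {"dx":4.0,"dy":6.3,"dz":2.2,"rx":0,"ry":-0.25,"rz":0},
    {"dx":4.0,"dy":6.3,"dz":2.2,"rx":0,"ry":-0.25,"rz":0}
  ]
}}

```text
time: 12.62
ee_pos: [0.475, 0.3108, 0.1272]
orientation: [0.0, 75.7, -14.1]
force: [-0.1, 0.4, -0.3]
gripper_width: 0.0004
```

```bash
python3 - <<'E'
from h import *
crop('s8')
o=env.get_obs();print(o['ee_pos'],o['force'],o['joints'].round(1));print(R().round(3));print(to([[.477,.311,.113]]))
E
```

```text
[0.47495616 0.3110272  0.12744117] [0.15754045 0.86129078 0.41893633] [-55.4  36.   17.8 115.2   3.8  22.   31. ]
[[ 0.24   0.243  0.94 ]
 [-0.06   0.97  -0.236]
 [-0.969  0.     0.247]]
[[ 1.45  0.05 -0.16]]
```

View pics/s8c.png

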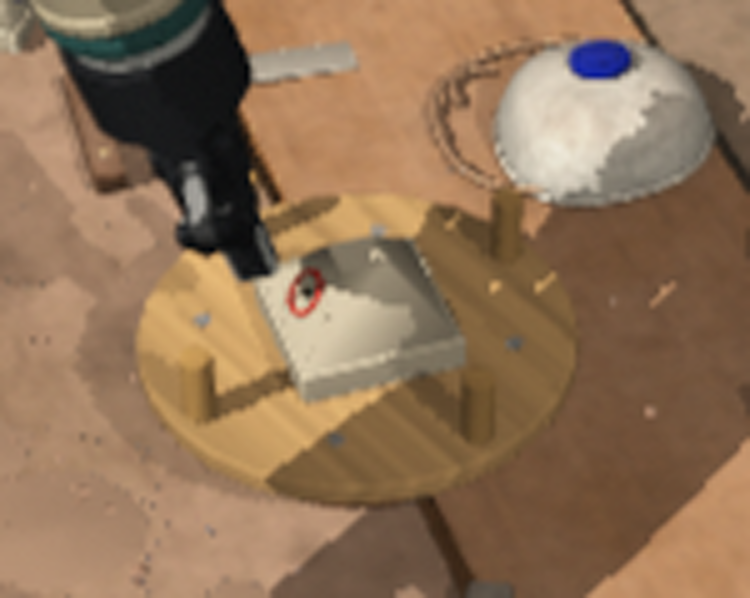

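Call:
{"api": "apply_moves", "payload": {
  "steps": [
    {"dx":0.7,"dy":0,"dz":0,"rx":0,"ry":0,"rz":0},
    {"dx":1.3,"dy":0,"dz":-0.1,"rx":0,"ry":0,"rz":0},
    {"dx":1.3,"dy":0,"dz":-0.1,"rx":0,"ry":0,"rz":0},
    {"dx":1.3,"dy":0,"dz":-0.1,"rx":0,"ry":0,"rz":0}
  ]
}}

```text
time: 13.18
ee_pos: [0.4767, 0.3108, 0.1144]
orientation: [-0.0, 75.7, -14.0]
force: [-0.4, 0.5, 0.6]
gripper_width: -0.0001
```

```bash
python3 - <<'E'
from h import *
crop('s9',b=(210,290,220,320))
o=env.get_obs();p=o['ee_pos'];print(p,o['force'],o['joints'].round(1))
m=env.camera_model('scene');T=np.linalg.inv(np.array(m['pose']))
K=np.array([[m['fx'],0,m['cx']],[0,m['fy'],m['cy']],[0,0,1]])
g=p-.019*R()[:,0];ring=np.array([.4955,.311,.1]);print(g,np.linalg.norm(g-ring))
for x in(p,ring):print(((cv2.projectPoints(x.reshape(1,3),cv2.Rodrigues(T[:3,:3])[0],T[:3,3],K,m['dist'])[0][0,0]-[220,210])*[5,4.6]))
snap('top','t9')
E
```

```text
[0.47673823 0.31080849 0.11448798] [0.40444615 0.37689271 0.03794924] [-55.   37.3  17.5 115.5   3.7  20.3  31. ]
[0.47217685 0.31194609 0.13289721] 0.040337215095882444
[215.49276218 141.83761453]
[253.97164984 152.35562899]
```

View pics/s9c.png

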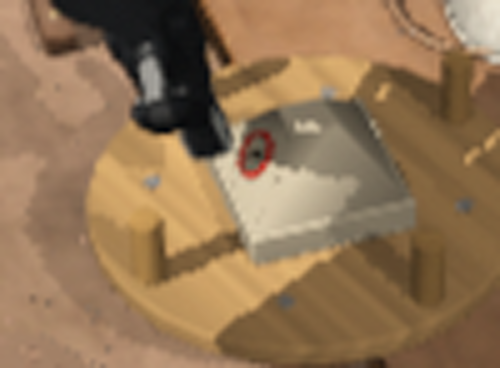

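View pics/t9.png

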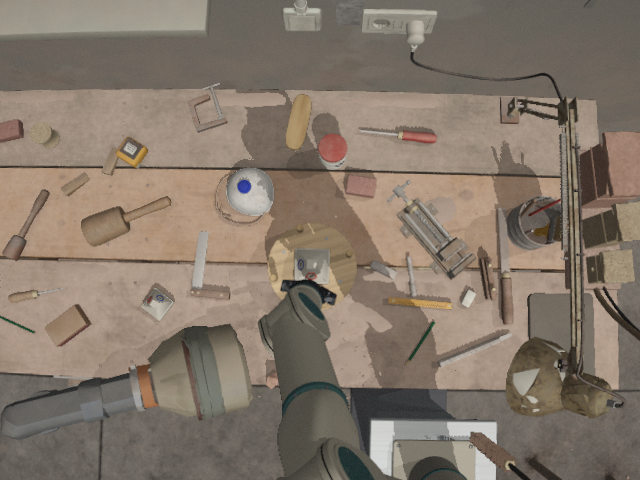

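Call:
{"api": "apply_moves", "payload": {
  "steps": [
    {"dx":0,"dy":0,"dz":0,"rx":0,"ry":0,"rz":0},
    {"dx":0,"dy":0,"dz":0,"rx":0,"ry":0,"rz":0},
    {"dx":0,"dy":0,"dz":0,"rx":0,"ry":0,"rz":0},
    {"dx":0,"dy":0,"dz":0,"rx":0,"ry":0,"rz":0},
    {"dx":0,"dy":0,"dz":0,"rx":0,"ry":0,"rz":0},
    {"dx":0,"dy":0,"dz":0,"rx":0,"ry":0,"rz":0},
    {"dx":0,"dy":0,"dz":0,"rx":0,"ry":0,"rz":0},
    {"dx":0,"dy":0,"dz":0,"rx":0,"ry":0,"rz":0},
    {"dx":0,"dy":0,"dz":0,"rx":0,"ry":0,"rz":0},
    {"dx":0,"dy":0,"dz":0,"rx":0,"ry":0,"rz":0},
    {"dx":0,"dy":0,"dz":0,"rx":0,"ry":0,"rz":0},
    {"dx":0,"dy":0,"dz":0,"rx":0,"ry":0,"rz":0}
  ]
}}

```text
time: 14.78
ee_pos: [0.4767, 0.3107, 0.1145]
orientation: [0.0, 75.7, -14.0]
force: [0.5, 0.4, -0.7]
gripper_width: 0.0003
```

Call:
{"api": "apply_moves", "payload": {
  "steps": [
    {"dx":0,"dy":0,"dz":0,"rx":0,"ry":0,"rz":0},
    {"dx":0,"dy":0,"dz":0,"rx":0,"ry":0,"rz":0},
    {"dx":0,"dy":0,"dz":0,"rx":0,"ry":0,"rz":0},
    {"dx":0,"dy":0,"dz":0,"rx":0,"ry":0,"rz":0},
    {"dx":0,"dy":0,"dz":0,"rx":0,"ry":0,"rz":0},
    {"dx":0,"dy":0,"dz":0,"rx":0,"ry":0,"rz":0},
    {"dx":0,"dy":0,"dz":0,"rx":0,"ry":0,"rz":0},
    {"dx":0,"dy":0,"dz":0,"rx":0,"ry":0,"rz":0},
    {"dx":0,"dy":0,"dz":0,"rx":0,"ry":0,"rz":0},
    {"dx":0,"dy":0,"dz":0,"rx":0,"ry":0,"rz":0},
    {"dx":0,"dy":0,"dz":0,"rx":0,"ry":0,"rz":0},
    {"dx":0,"dy":0,"dz":0,"rx":0,"ry":0,"rz":0}
  ]
}}

```text
time: 16.27
ee_pos: [0.4767, 0.3108, 0.1144]
orientation: [0.0, 75.7, -14.0]
force: [1.1, 0.5, 0.5]
gripper_width: 0.0001
```

```bash
python3 - <<'E'
from h import *
crop('s10',b=(210,290,220,320))
a=cv2.imread('pics/s9.png').astype(int)-cv2.imread('pics/s10.png');print('scene change',(abs(a).max(2)>40).sum())
o=env.get_obs();print(o['ee_pos'],o['force'],abs(o['dq']).max())
print(env.hand_in())
E
```

```text
scene change 7
[0.4767406  0.31074503 0.11445314] [ 0.23989369  0.20009891 -0.49928014] 0.04171622797706714
the job is handed in; nothing more can be done
None
```

I pushed one peg clockwise with the closed fingertips, turning the table about 160° until the red-ringed face looked at the front of the bench. Then I pointed at the red ring, held still for about 3 s, and handed in while still pointing, at about 16 s on the clock.

- **Facing:** my last measurements put the ringed face within about 1–2° of square. The cap's edge read −0.4°. The three peg readings differed from one another by about 3°.
- **Pointing:** by calculation, the fingertips are about 16 mm off the stone. The point between the pads is about 40 mm from the ring's centre and about 1 mm to the side.
- **Touching:** the force readings showed only noise, about 1 N. That is coarser than the 0.1 N limit, so clearance rests on the geometry and the pictures.
- **At rest:** the pictures before and after the hold were practically identical. By eye in the last top view, the other things on the bench had not moved.

The first move call was refused because its rows left out some keys; nothing moved. Every check after that agreed.

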